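Close the sample carton and uncouple its wagon

TASK

Make the sample wagon ready to be rolled away: fold the carton's plain flap down flat first, then fold the green-taped flap down flat over it. Then pull the orange hitch latch sideways against its spring (do not force the drawbar while it is latched), swing the drawbar up until the coupler is about 7 cm above its seat on the ball, and finish there with the gripper still holding it up steadily (do not let go or set it down). Leave the other things on the bench where they stand.

Things in the scene. Friction and masses are not known exactly. Their poses are not given: they have to be found in the camera images.
- bay: Fixed bay: dark plate 130 x 460 mm with a green wheeled wagon (deck 200 x 190, 42 mm high), an open carton on it and the ball mount. Origin on the bench, z up, y from hitch to wagon. In its axes the carton, 160 (x) by 140 (y) mm, is centred at y = +120 mm, rim 130 mm high; the ball is at y = -160 mm; all handled parts are centred on x = 0. 80 mm is free on either side of the drawbar.
- under_flap (a joint): Plain cardboard flap, 158 mm wide, 75 mm from hinge to free edge, 4 mm thick, on the carton wall nearest the hitch. 0 = folded flat, pi/2 = upright, more = leaning outward. Starts at 1.4 to 1.95 rad. Light stiff hinge (0.03 N m): stays where left, about 1 N folds it. Push on its outer face, which becomes the upper face.
- under_flap_hinge (a point): Middle of the plain flap's hinge line, 130 mm above the bench. When shut, the flap reaches from here along the bay's +y and its upper face is 4 mm above this point. The hinge line runs along the bay's x.
- under_flap_edge (a point): Middle of the plain flap's free edge (moves with the flap).
- over_flap (a joint): Cardboard flap with a 22 mm green tape strip along its free edge, 158 mm wide, 85 mm long, 4 mm thick. Hinged on the carton wall farthest from the hitch. 0 = folded down flat, lapping 20 mm over the plain flap; pi/2 = upright, more = leaning outward. Starts between 1.4 and 1.95 rad. Stiff light hinge as the plain flap's.
- over_flap_hinge (a point): Middle of the green-taped flap's hinge line, 135 mm above the bench. When shut, the flap reaches from here along the bay's -y and its upper face is 4 mm above this point.
- over_flap_edge (a point): Middle of the green-taped flap's free edge (moves with the flap).
- latch (a joint): Orange spring latch sliding on the coupler along the bay's -x (sideways to the drawbar, towards the robot). 0 = sprung home, hooked under the ball's collar; 0.022 m = stop. The drawbar is free from 0.015 m. The spring takes 3 N to start, 8.5 N fully pulled, and returns if let go (harmless once the coupler is above the ball).
- latch_grip (a point): Middle of the latch's upright orange grip tab: 14 mm thick (bay x), 26 mm wide (bay y). This point is 120 mm above the bench when seated; the tab's top is 24 mm above it and the slide plate it stands on 28 mm below it. Moves with latch and drawbar. It can be gripped from above on its two bay-x faces, with free space on both sides.
- drawbar (a joint): Green drawbar with the dark steel coupler at its end. 0 = coupler seated on the ball, grows in rad as the coupler end swings up (stop at 0.9). No friction to speak of: it falls back if let go. 0.4 to 0.65 kg in all, 3 to 6 N to lift at the coupler; locked down while the latch is home.
- drawbar_hinge (a point): Pivot of the drawbar, 45 mm above the bench at the wagon's end; its axis runs along the bay's x. The coupler hangs 190 mm from it towards the bay's -y, so the latch tab swings on an arc about this pivot (0.38 rad lifts the coupler 70 mm and carries the tab's middle about 41 mm towards the wagon).
- coupler (a point): Dark steel coupler box, 56 x 62 mm, 41 mm above its lower edge to its roof, carrying the latch on top. This point is at the centre of the ball seat, 190 mm from the pivot, 45 mm above the bench when seated. z is up when seated.
- ball_mount: Steel ball mount, clamped by its 60 x 60 mm foot to the bay plate; it stays there. Ball 36 mm across, its top 76 mm above the bench, with a square collar under it that the latch hooks. Origin at the centre of its underside, 8 mm above the bench.
- wrench: Bystander: steel wrench, 150 mm long, lying on the bench beyond the drawbar; origin under its middle
- vial_jar: Bystander: small jar with blue cap, 48 mm across, 55 mm tall, on the robot's side of the drawbar; origin at centre of underside
- reagent_bottle: Bystander: amber bottle, 66 mm across, 150 mm tall; origin at centre of underside
- beaker: Bystander: glass beaker, 72 mm across, 85 mm tall; origin at centre of underside
- wash_bottle: Bystander: white bottle with red cap, 60 mm across, 140 mm tall; origin at centre of underside
- stopper: Bystander: black rubber stopper, 36 mm across, 32 mm tall; origin at centre of underside
- mortar: Bystander: white ceramic bowl, 90 mm across, 50 mm tall; origin at centre of underside

How it is judged:
By the outcome, as a careful person would: the job done as asked, in the order asked, and still so for the second after the job is handed in, while the arm keeps its last pose, push and grip.
It also fails if it takes over 51 s, if anything falls off the work surface, if the arm or the gripper's body presses on something with over 40 N, if the wrist force passes 120 N, or if a joint passes its speed limit or range.

ROBOT

A 7-joint arm with a two-finger parallel gripper is mounted at the origin on the work surface. World frame = base frame: x ahead of the robot, y to its left, z up, the work surface at z = 0. Lengths are in m, angles in rad, forces in N, time in s.
With the tool pointing down it reaches from about 0.35 to 0.9 m from the base axis. Payload 19.9 kg.
Tool frame: the origin (TCP) lies midway between the tips of the shut fingers; the grasp point (between the pads) lies 19 mm behind it; z points along the fingers, y is the line along which they close (so a half turn about z gives the same grasp; the last joint's range is limited). The gripper opens to 85 mm and grips with 20 to 120 N. Pads are 22 mm wide; open, the fingers measure 114 mm over their backs; the gripper's body (76 mm by 85 mm) begins 54 mm behind the grasp point. The pads swing forward as they close: fully open they stand 13 mm farther back than shut.
Start: joints at [1.256, 0.417, -0.01, 1.614, 0.005, 1.111, -0.053], TCP at [0.169, -0.602, 0.231] pointing down, gripper open.
Joint ranges: [-2.81, 2.81], [-0.39, 2.02], [-1.27, 1.25], [0.06, 2.57], [-1.19, 4.33], [0.19, 2], [-2.82, 2.82]. Speed limits (rad/s): [1.89, 1.89, 2.39, 2.39, 3.01, 3.01, 3.01].

INTERFACE

Orientations are given as a unit quaternion [x, y, z, w].
In Python, from cell import * gives the robot as it stands.
- The arm moves only by the shell command python3 -m pendant 'ROWS' [FORCE]. ROWS is JSON, a list of rows, each a list of 3 entries, a list of its own where there are three numbers: the closure in counts, from 0 (fully open) to 255 (shut), then the shift along the world's x, y, z in cm, then the turn, a rotation vector about the world's x, y, z in degrees. In form: [[grip, [tx, ty, tz], [rx, ry, rz]], ...]. A call has 1 to 10 rows; each row is the pose to reach, as a shift and turn from the pose commanded when the call began; what a row does not reach only later rows make up. A row lasts 1/12 s, in which the tool goes at most 41.7 mm and 7.16 degrees, less where a joint would pass 70% of its speed; a pose out of reach is approached as far as the arm can. A call with a gripper value outside its range is refused whole. The fingers move at their own pace and stop on an object; FORCE is the grip in N (left out, the last holds). Time passes only in rows, so rows that repeat a pose let the fingers close. It gives the time, the measured TCP pose, the force, the opening and the grip force at its end, in the units of the state.
- get_obs(): the state, without advancing time (a new reading comes with each control period).
- camera(name): name is "scene" or "side" or "wrist"; returns a dict with "color" (384x512x3 uint8, blue, green, red), "range_z" (384x512 float32, m along the optical axis (not along the pixel's ray), 0 where there is no reading), "fx", "fy", "cx", "cy" (pixels), "cam_to_world" (4x4, takes a point from camera to world coordinates). Camera axes: x right, y up, looking along -z (the intrinsics and any distortion apply to the point x, -y, -z); pixel columns grow to the right and rows downward; lengths in m; the calibration is good to about 2 mm. A picture is of the moment at which its call begins.
- hand_in(): hands the job in; it is judged then, once.
Trained networks look in a picture, given as the dict that the camera call returned (one of the last four; its "shot" number tells which), for a name from the list of things; names that differ only in an ending like _2 or _b are one class to them, and where a whole thing is asked for, a point or a joint stands for the part that bears it (a point fixed in the world has none). Each returns a list of dicts, best first, with "score" (0 to 1); they miss things now and then, are a little off and sometimes report something else, mostly with a low value. They report only what shows in the picture. A call takes as long as a camera call.
- spot_in(name, picture): "pixel" ([row, column] in pixels, amid what is visible of it).
- place_of(name, picture): "pixel" ([row, column] in pixels: a listed point, or the origin of a listed thing).
The state is a dict: "time": time; "joint_positions": joint angles; "qvel": joint speeds; "joint_efforts": joint torques, N m; "tcp_pos": TCP position; "eef_rot": TCP orientation; "ft_force": force on the tool from outside, world axes, zero at the start; "wrist_torque": the same for the moment, N m; "width": opening from 0.0 (shut) to 1.0 (fully open); "grasp_force": force on a finger pad.
Only numpy, scipy, OpenCV 4.12 (cv2) and the standard library are available. Lean on these libraries where they do the work, as an engineer would, in place of code of your own. Each camera call takes 0.05 s, during which the arm holds its last target. There are 200 camera calls.

## Working session

There is one attempt and no reset: what is moved stays moved. The work goes in short steps, Python scripts to look and compute and a shell command to move; the robot and the scene stay as the last step left them, time stands still between calls to the robot, and variables do not carry over. Pictures are saved under pics/ and viewed, at most 10 in all, crops included, and the job is handed in when it is done.

```bash
mkdir -p pics; ls; cat > h.py <<'E'
from cell import *
import numpy as np, cv2
def w(p,px,patch=1,z=None):
    r,c=px; T=np.array(p["cam_to_world"])
    d=np.array([(c-p["cx"])/p["fx"],-(r-p["cy"])/p["fy"],-1.])
    if z is None:
        r,c=int(round(r)),int(round(c)); q=p["range_z"][max(r-patch,0):r+patch+1,max(c-patch,0):c+patch+1]; q=q[q>0]
        if not len(q): return None
        s=np.median(q)
    else:
        D=T[:3,:3]@d; s=(z-T[2,3])/D[2]
    return (T@np.append(d*s,1))[:3]
E
python3 - <<'E'
from h import *
print(get_obs())
for n in ["scene","side"]:
    p=camera(n); cv2.imwrite(f"pics/{n}0.png",p["color"]); print(n,p.keys(),np.round(p["cam_to_world"],3).tolist())
    for k,z in [("under_flap_hinge",.13),("under_flap_edge",None),("over_flap_hinge",.135),("over_flap_edge",None),("latch_grip",.12),("drawbar_hinge",.045),("coupler",.045),("ball_mount",.008),("bay",0),("vial_jar",0),("wrench",0),("reagent_bottle",0),("beaker",0),("wash_bottle",0),("stopper",0),("mortar",0)]:
        for o in place_of(k,p)[:1]:
            print(k,round(o["score"],2),np.round(o["pixel"]),"depth",np.round(w(p,o["pixel"]),3) if w(p,o["pixel"]) is not None else None,"plane",None if z is None else np.round(w(p,o["pixel"],z=z),3))
E
```

```text
pics
{'time': 0.0, 'joint_positions': array([ 1.25548676,  0.41796435, -0.01027944,  1.61418246,  0.00470086,
        1.11071419, -0.05301061]), 'qvel': array([-0.00042562, -0.00173925, -0.00070743, -0.00048348, -0.00135457,
       -0.00066291, -0.00108522]), 'joint_efforts': array([-5.25576434e-04, -8.64435410e+01,  6.78664539e-01, -4.34889615e+01,
        1.89399667e-02,  7.43113429e-03, -4.98781594e-05]), 'tcp_pos': array([ 0.16887983, -0.60138106,  0.23066291]), 'eef_rot': array([ 9.90644579e-01,  1.36465860e-01, -1.35651210e-04, -6.07531074e-04]), 'ft_force': array([ 0.30898039, -0.26447849,  0.71396496]), 'wrist_torque': array([-0.05398759, -0.00341539, -0.00741096]), 'grasp_force': 0.0, 'width': 0.9984861232435628}
scene dict_keys(['color', 'range_z', 'fx', 'fy', 'cx', 'cy', 'cam_to_world', 'shot']) [[0.809, -0.438, 0.393, 0.945], [0.588, 0.622, -0.518, -0.591], [-0.018, 0.65, 0.76, 0.962], [0.0, 0.0, 0.0, 1.0]]
under_flap_hinge 0.76 [178. 266.] depth [0.519 0.027 0.162] plane [0.502 0.052 0.13 ]
under_flap_edge 0.68 [238. 236.] depth [ 0.569 -0.18   0.143] plane None
over_fla
[... 1766 characters left out ...]
th [ 0.397 -0.125  0.02 ] plane [ 0.387 -0.097  0.045]
coupler 0.45 [178. 268.] depth [0.464 0.01  0.196] plane [ 0.558 -0.175  0.045]
bay 0.81 [211. 254.] depth [0.415 0.175 0.204] plane [ 0.53  -0.028  0.   ]
vial_jar 0.76 [207. 295.] depth [ 0.408 -0.11   0.012] plane [ 0.414 -0.123 -0.   ]
reagent_bottle 0.85 [161. 329.] depth [ 0.419 -0.466  0.005] plane [ 0.421 -0.473 -0.   ]
beaker 0.83 [324. 206.] depth [0.389 0.455 0.058] plane [0.414 0.427 0.   ]
wash_bottle 0.95 [308. 176.] depth [0.495 0.445 0.034] plane [0.513 0.429 0.   ]
stopper 0.41 [160. 305.] depth [ 0.511 -0.428 -0.001] plane [ 0.511 -0.426  0.   ]
mortar 0.62 [326. 252.] depth [0.303 0.373 0.008] plane [0.305 0.369 0.   ]
```

View pics/scene0.png

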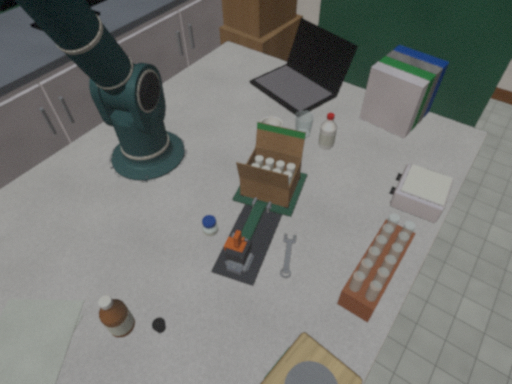

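View pics/side0.png

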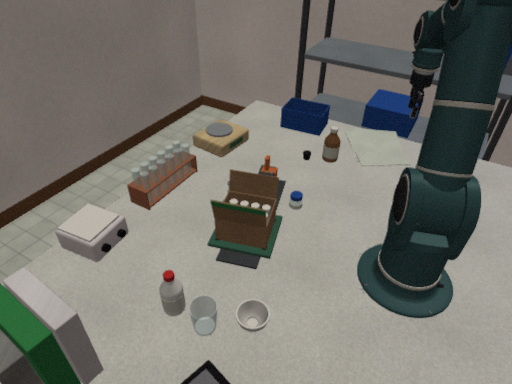

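The scene view shows the wagon, with the carton at about (165,272), flaps up and the green tape at (130,280). The orange latch is at (243,237), the jar at (223,209) and the wrench at (255,288). The side view agrees: latch (165,267), green tape (208,240). I'll refine the bay pose with the point clouds.

```bash
cat > cl.py <<'E'
from h import *
O=np.array([.512,-.019]); A=np.radians(14.7)
def cloud(p):
    r,c=np.mgrid[:384,:512]; s=p["range_z"]; m=s>0
    P=np.stack([(c-p["cx"])/p["fx"]*s,-(r-p["cy"])/p["fy"]*s,-s],-1)[m]
    T=np.array(p["cam_to_world"]); return P@T[:3,:3].T+T[:3,3],p["color"][m].astype(int)
def bay(P,O=O,A=A):
    R=np.array([[np.cos(A),np.sin(A)],[-np.sin(A),np.cos(A)]]); return np.c_[(P[:,:2]-O)@R.T,P[:,2]]
E
python3 - <<'E'
from cl import *
for n in ["scene","side"]:
    p=camera(n); P,C=cloud(p); B=bay(P); b,g,r=C.T
    near=(abs(B[:,0])<.16)&(abs(B[:,1])<.35)&(B[:,2]<.3)
    pc=lambda m:(m.sum(),np.round(np.percentile(B[m],[2,10,50,90,98],axis=0).T*1000).astype(int).tolist()) if m.sum()>3 else m.sum()
    print(n); print("orange",pc(near&(r>150)&(g<130)&(b<80)&(B[:,1]<0)))
    tape=near&(g>r+25)&(g>b+15)&(B[:,2]>.14); print("tape",pc(tape))
    deck=near&(abs(B[:,2]-.042)<.006)&(g>r+10); print("deck",pc(deck))
    brown=near&(B[:,2]>.145)&(r>b+15)&(B[:,1]>-.1)
    for lab,m in [("under",brown&(B[:,1]<.1)),("over",(brown|tape)&(B[:,1]>.15))]:
        q=B[m]; print(lab,pc(m)); k=np.polyfit(q[:,2],q[:,1],1) if len(q)>10 else 0; print(" dy/dz, y at z=.13",k, np.polyval(k,.132), "yaw", np.polyfit(q[:,0],q[:,1]-k[0]*q[:,2],1))
    blk=near&(C.max(1)<70)&(B[:,2]<.02)&(B[:,2]>.0); print("plate",pc(blk))
    blue=near&(b>r+50)&(b>g+30); print("jarcap",pc(blue), np.round(P[blue].mean(0),3) if blue.any() else "")
E
```

```text
scene
orange (np.int64(106), [[-23, -21, -7, 22, 24], [-173, -171, -162, -150, -147], [89, 90, 92, 144, 147]])
tape (np.int64(265), [[-70, -57, 6, 66, 78], [203, 205, 208, 211, 212], [198, 201, 208, 215, 217]])
deck (np.int64(538), [[-89, -76, 83, 100, 104], [24, 28, 47, 171, 206], [38, 39, 42, 44, 46]])
under (np.int64(635), [[-68, -55, 10, 72, 83], [32, 34, 38, 43, 44], [146, 151, 178, 202, 205]])
 dy/dz, y at z=.13 [-0.17027479  0.06834514] 0.04586886548263801 yaw [0.01590562 0.06819718]
over (np.int64(1001), [[-70, -57, 6, 68, 80], [192, 195, 202, 209, 211], [147, 152, 181, 210, 216]])
 dy/dz, y at z=.13 [0.22837443 0.16049763] 0.1906430530112753 yaw [0.01591248 0.16040636]
plate (np.int64(1401), [[-49, -42, 37, 63, 68], [-214, -205, -70, 19, 38], [4, 6, 8, 11, 12]])
jarcap (np.int64(114), [[-135, -131, -117, -105, -101], [-108, -105, -91, -77, -73], [51, 52, 55, 58, 59]]) [ 0.421 -0.137  0.055]
side
orange (np.int64(38), [[-25, -23, -8, 18, 25], [-169, -166, -153, -144, -136], [90, 91, 93, 144, 146]])
tape (np.int64(170), [[-68, -58, 0, 66, 78], [210, 211, 214, 216, 217], [197, 198, 204, 211, 212]])
deck (np.int64(711), [[-107, -90, -44, 81, 101], [-63, 74, 199, 216, 219], [37, 39, 42, 44, 45]])
under (np.int64(849), [[-69, -56, 6, 70, 83], [35, 38, 43, 49, 51], [146, 151, 176, 200, 204]])
 dy/dz, y at z=.13 [-0.18524723  0.07590276] 0.05145012218175757 yaw [0.01549061 0.07579706]
over (np.int64(808), [[-71, -59, 2, 67, 80], [198, 200, 207, 215, 217], [146, 153, 183, 216, 218]])
 dy/dz, y at z=.13 [0.2363558  0.16433028] 0.19552924889902962 yaw [0.0112858  0.16429236]
plate (np.int64(624), [[-57, -52, -11, 51, 63], [-198, -143, 216, 240, 243], [3, 5, 8, 10, 11]])
jarcap (np.int64(71), [[-137, -133, -119, -106, -101], [-99, -96, -79, -68, -64], [46, 52, 54, 57, 58]]) [ 0.417 -0.127  0.054]
```

```bash
python3 -m pendant '[[255,[9,14,4],[0,0,25]],[255,[18,28,4],[0,0,45]],[255,[18,28,4],[0,0,45]],[255,[18,28,4],[0,0,45]],[255,[18,28,4],[0,0,45]],[255,[18,28,4],[0,0,45]],[255,[18,28,4],[0,0,45]],[255,[18,28,4],[0,0,45]],[255,[18,28,4],[0,0,45]],[255,[18,28,4],[0,0,45]]]' 60
python3 -m pendant '[[255,[17,29,0],[0,0,45]],[255,[17,29,0],[0,0,45]],[255,[17,29,0],[0,0,45]],[255,[17,29,0],[0,0,45]],[255,[17,29,0],[0,0,45]],[255,[17,29,0],[0,0,45]],[255,[17,29,0],[0,0,45]],[255,[17,29,0],[0,0,45]],[255,[17,29,0],[0,0,45]],[255,[17,29,0],[0,0,45]]]'
python3 - <<'E'
from cl import *
from scipy.spatial.transform import Rotation as R
O=np.array([.517,-.0178]);A=np.radians(15.6)
o=get_obs(); print(o["joint_positions"].round(2),R.from_quat(o["eef_rot"]).as_matrix().round(3).tolist(),bay(o["tcp_pos"][None],O,A).round(4))
for n in ["scene","side","wrist"]:
    p=camera(n); P,C=cloud(p); B=bay(P,O,A); b,g,r=C.T
    if n!="scene": cv2.imwrite(f"pics/{n}1.png",p["color"])
    m=(r>150)&(g<130)&(b<80)&(B[:,1]<0)&(B[:,1]>-.3)&(abs(B[:,0])<.1)
    for lo,hi in [(.08,.1),(.105,.135),(.138,.16)]:
        k=m&(B[:,2]>lo)&(B[:,2]<hi); print(n,lo,k.sum(),np.round(1000*np.r_[B[k].min(0),np.median(B[k],0),B[k].max(0)]) if k.any() else "")
    for o in place_of("latch_grip",p)[:2]: print(o["score"],o["pixel"],bay(w(p,o["pixel"],z=.12)[None],O,A).round(4))
E
```

```text
time: 2.63
tcp_pos: [0.3504, -0.3199, 0.2719]
eef_rot: [0.862, 0.507, 0.0, 0.001]
ft_force: [-0.2, -0.8, 0.5]
width: 0.003
grasp_force: 0.0
time: 3.47
tcp_pos: [0.5197, -0.0303, 0.2708]
eef_rot: [0.603, 0.798, 0.0, -0.001]
ft_force: [-0.4, 0.8, -0.5]
width: 0.002
grasp_force: 0.0
[ 0.55  0.24 -0.65  1.81  0.16  1.14  0.13] [[-0.273, 0.962, -0.001], [0.962, 0.273, 0.001], [0.001, -0.0, -1.0]] [[-0.0007 -0.0127  0.2708]]
scene 0.08 106 [ -32. -175.   89.  -16. -163.   92.   19. -143.   96.]
scene 0.105 0 
scene 0.138 25 [  -2. -171.  142.    2. -162.  144.    7. -149.  146.]
0.81 [238.5, 234.8] [[-0.0046 -0.16    0.12  ]]
0.51 [250.2, 236.9] [[ 0.0147 -0.1923  0.12  ]]
side 0.08 39 [ -33. -171.   88.  -17. -155.   92.   18. -135.   98.]
side 0.105 0 
side 0.138 8 [  -2. -163.  141.    1. -154.  143.    6. -147.  146.]
0.45 [160.0, 267.0] [[ 0.005  -0.1705  0.12  ]]
wrist 0.08 0 
wrist 0.105 0 
wrist 0.138 65 [  -5. -169.  143.   -2. -160.  144.    1. -152.  145.]
0.64 [154.2, 262.0] [[0.0009 0.0138 0.12  ]]
0.6 [296.5, 258.5] [[-0.0029 -0.159   0.12  ]]
```

```bash
python3 -m pendant '[[255,[0,0,-3],[0,0,0]],[255,[0,0,-6],[0,0,0]],[255,[0,0,-9],[0,0,0]],[255,[-0.4,1.5,-9.6],[0,0,0]],[255,[-0.8,3.0,-9.6],[0,0,0]],[255,[-1.1,4.0,-9.6],[0,0,0]],[255,[-1.3,4.8,-9.6],[0,0,0]],[255,[-1.5,5.5,-9.6],[0,0,0]],[255,[-1.7,6.1,-9.6],[0,0,0]],[255,[-1.9,6.8,-9.8],[0,0,0]]]'
python3 -m pendant '[[255,[-0.2,0.7,-0.3],[0,0,0]],[255,[-0.4,1.4,-0.8],[0,0,0]],[255,[-0.6,2.1,-1.3],[0,0,0]],[255,[-0.8,2.6,-1.9],[0,0,0]],[255,[-0.9,3.0,-2.5],[0,0,0]],[255,[-1,3.4,-3.1],[0,0,0]],[255,[-1,3.5,-3.6],[0,0,0]],[255,[-1,3.5,-3.8],[0,0,0]],[255,[-1,3.5,-3.9],[0,0,0]],[255,[-1,3.5,-3.9],[0,0,0]]]'
python3 - <<'E'
from cl import *
O=np.array([.517,-.0178]);A=np.radians(15.6)
o=get_obs(); print(bay(o["tcp_pos"][None],O,A).round(4),o["tcp_pos"],o["ft_force"])
p=camera("side"); cv2.imwrite("pics/side2.png",cv2.resize(p["color"][120:300,150:390],None,fx=3,fy=3))
E
```

```text
time: 4.6
tcp_pos: [0.5003, 0.0362, 0.1738]
eef_rot: [0.604, 0.797, 0.0, 0.001]
ft_force: [0.5, -0.8, 0.5]
width: 0.001
grasp_force: 0.4
time: 5.43
tcp_pos: [0.4899, 0.0714, 0.1342]
eef_rot: [0.604, 0.797, -0.0, -0.0]
ft_force: [0.3, -0.0, -0.4]
width: -0.002
grasp_force: 0.0
[[-0.0022  0.0932  0.1342]] [0.48986974 0.07135713 0.13415663] [ 0.31581821 -0.0267204  -0.41655831]
```

View pics/side2.png

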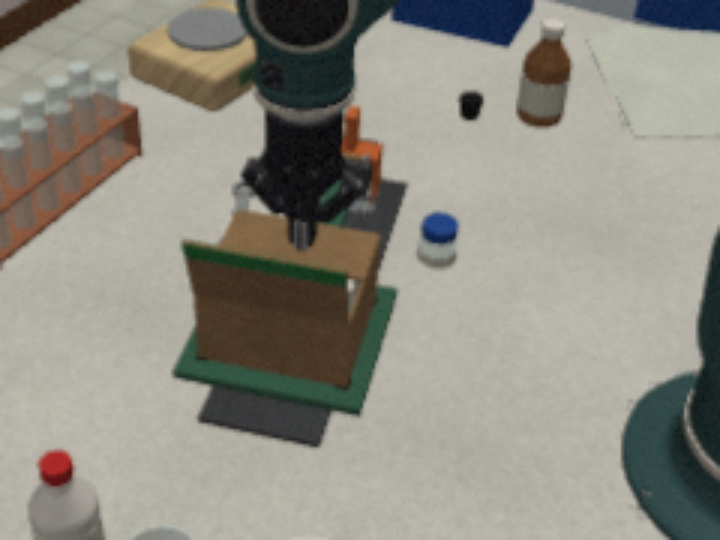

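The crop shows the plain flap lying flat under the fingertip, at about (300,240). The green flap is still up. Next I'll press lightly to make sure it is flat, then cross over.

```bash
python3 -m pendant '[[255,[0,0,-0.15],[0,0,0]],[255,[0,0,-0.3],[0,0,0]],[255,[0,0,-0.3],[0,0,0]]]'
python3 -m pendant '[[255,[0,0,4],[0,0,0]],[255,[0,0,8],[0,0,0]],[255,[0,0,12],[0,0,0]],[255,[0,0,14.5],[0,0,0]],[255,[-1,3.5,15],[0,0,0]],[255,[-2,7,15],[0,0,0]],[255,[-3,10.5,15],[0,0,0]],[255,[-4,14,15],[0,0,0]],[255,[-4.6,16.4,15],[0,0,0]],[255,[-4.6,16.4,15],[0,0,0]]]'
python3 - <<'E'
from cl import *
O=np.array([.517,-.0178]);A=np.radians(15.6)
o=get_obs(); print(bay(o["tcp_pos"][None],O,A).round(4),o["tcp_pos"],o["ft_force"])
p=camera("scene"); P,C=cloud(p); B=bay(P,O,A); b,g,r=C.T
m=(r>b+15)&(abs(B[:,0])<.07)&(B[:,1]>.06)&(B[:,1]<.12)&(B[:,2]<.2)&(B[:,2]>.1); print(np.percentile(B[m,2],[5,25,50,75,95]),np.polyfit(B[m,1],B[m,2],1))
E
```

```text
time: 5.73
tcp_pos: [0.4906, 0.0713, 0.1332]
eef_rot: [0.604, 0.797, -0.0, 0.001]
ft_force: [-17.7, -3.3, 47.7]
width: 0.003
grasp_force: 23.6
time: 6.57
tcp_pos: [0.4422, 0.24, 0.2817]
eef_rot: [0.602, 0.799, 0.001, -0.0]
ft_force: [-0.5, -0.3, -0.5]
width: -0.004
grasp_force: 0.0
[[-0.0028  0.2684  0.2817]] [0.44216024 0.2399611  0.28170152] [-0.51247724 -0.25656985 -0.5389026 ]
[0.13145789 0.13293854 0.13407368 0.13509739 0.13675577] [-0.00289863  0.13429796]
```

```bash
python3 -m pendant '[[255,[0,0,-3],[0,0,0]],[255,[0,0,-6],[0,0,0]],[255,[0,0,-9],[0,0,0]],[255,[0.4,-1.4,-9.7],[0,0,0]],[255,[0.8,-2.9,-9.7],[0,0,0]],[255,[1.1,-3.9,-9.7],[0,0,0]],[255,[1.4,-4.9,-9.7],[0,0,0]],[255,[1.6,-5.8,-9.7],[0,0,0]],[255,[1.8,-6.6,-9.7],[0,0,0]],[255,[2.0,-7.1,-9.7],[0,0,0]]]'
python3 -m pendant '[[255,[0.2,-0.7,-0.3],[0,0,0]],[255,[0.4,-1.4,-0.5],[0,0,0]],[255,[0.6,-2.1,-0.9],[0,0,0]],[255,[0.8,-2.8,-1.5],[0,0,0]],[255,[1,-3.5,-2.2],[0,0,0]],[255,[1.1,-4,-2.9],[0,0,0]],[255,[1.2,-4.4,-3.5],[0,0,0]],[255,[1.3,-4.7,-4.1],[0,0,0]],[255,[1.3,-4.7,-4.4],[0,0,0]],[255,[1.3,-4.7,-4.4],[0,0,0]]]'
python3 - <<'E'
from cl import *
O=np.array([.517,-.0178]);A=np.radians(15.6)
o=get_obs(); print(bay(o["tcp_pos"][None],O,A).round(4),o["tcp_pos"],o["ft_force"])
p=camera("scene"); cv2.imwrite("pics/scene3.png",cv2.resize(p["color"][70:300,180:370],None,fx=2.6,fy=2.6))
E
```

```text
time: 7.45
tcp_pos: [0.4644, 0.1631, 0.1847]
eef_rot: [0.604, 0.797, 0.0, 0.0]
ft_force: [0.4, 0.9, -0.5]
width: 0.002
grasp_force: 0.3
time: 8.28
tcp_pos: [0.4768, 0.1172, 0.1396]
eef_rot: [0.604, 0.797, -0.0, -0.0]
ft_force: [-0.0, 0.0, -0.1]
width: 0.001
grasp_force: 0.0
[[-0.0024  0.1408  0.1396]] [0.47681713 0.1171709  0.13957851] [-0.04609687  0.04927824 -0.14532886]
```

View pics/scene3.png

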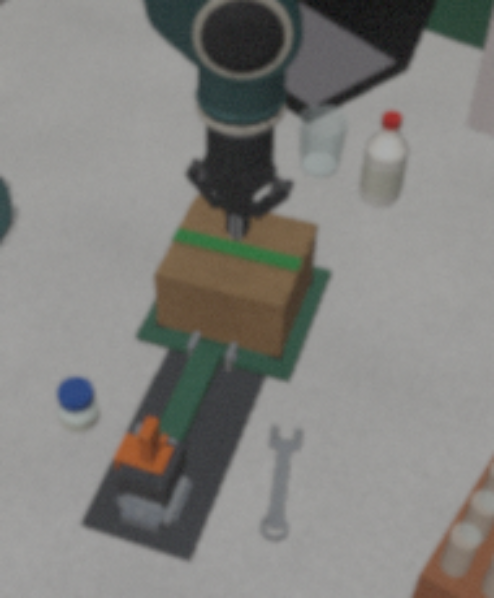

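Both flaps are down, with the green tape at (240,250) across the top. The tab is at (150,437). Next I'll press lightly, then move above the latch tab with the gripper open.

```bash
python3 -m pendant '[[255,[0,0,-0.1],[0,0,0]],[255,[0,0,-0.2],[0,0,0]],[255,[0,0,-0.2],[0,0,0]]]'
python3 -m pendant '[[255,[0,0,4],[0,0,0]],[255,[0,0,8],[0,0,0]],[255,[0.5,-2,10.5],[0,0,0]],[255,[1.5,-6,10.5],[0,0,0]],[0,[2.6,-9.5,10.5],[0,0,0]],[0,[3.6,-13,10.5],[0,0,0]],[0,[4.7,-16.7,10.5],[0,0,0]],[0,[5.8,-20.5,10.5],[0,0,0]],[0,[7,-24.5,10.5],[0,0,0]],[0,[8.3,-28.9,10.5],[0,0,0]]]'
python3 -m pendant '[[0,[0,0,0],[0,0,0]],[0,[0,0,0],[0,0,0]],[0,[0,0,0],[0,0,0]]]'
python3 - <<'E'
from cl import *
O=np.array([.517,-.0178]);A=np.radians(15.6)
o=get_obs(); print(bay(o["tcp_pos"][None],O,A).round(4),o["tcp_pos"],o["ft_force"])
p=camera("wrist"); P,C=cloud(p); B=bay(P,O,A); b,g,r=C.T
m=(r>120)&(g<130)&(b<90)&(abs(B[:,1]+.16)<.1)&(abs(B[:,0])<.1)&(B[:,2]>.135)&(B[:,2]<.155)
print(m.sum(),np.percentile(B[m],[3,50,97],axis=0).round(4))
p=camera("scene"); P,C=cloud(p); B=bay(P,O,A); b,g,r=C.T
m=(r>b+15)&(abs(B[:,0])<.07)&(B[:,1]>.06)&(B[:,1]<.18)&(B[:,2]<.2)&(B[:,2]>.1)
for a in (.06,.08,.13,.15,.165): k=m&(abs(B[:,1]-a)<.01); print(a,np.median(B[k,2]).round(4))
E
```

```text
time: 8.58
tcp_pos: [0.4772, 0.1177, 0.1389]
eef_rot: [0.604, 0.797, 0.0, 0.0]
ft_force: [-4.4, -2.3, 11.6]
width: -0.005
grasp_force: 5.6
time: 9.42
tcp_pos: [0.5591, -0.1694, 0.2436]
eef_rot: [0.604, 0.797, -0.0, 0.0]
ft_force: [1.4, 0.2, 0.8]
width: 0.841
grasp_force: 0.0
time: 9.67
tcp_pos: [0.5587, -0.1669, 0.2432]
eef_rot: [0.604, 0.797, 0.0, -0.0]
ft_force: [0.5, 0.5, 0.3]
width: 1.006
grasp_force: 0.0
[[ 1.000e-04 -1.548e-01  2.432e-01]] [ 0.55874485 -0.16688399  0.24321276] [0.48431201 0.5390881  0.31639798]
411 [[-0.0051 -0.1693  0.1424]
 [ 0.0012 -0.1574  0.1443]
 [ 0.0083 -0.1461  0.1455]]
0.06 0.1342
0.08 0.1339
0.13 0.1391
0.15 0.1392
0.165 0.1388
```

```bash
python3 -m pendant '[[0,[0.1,-0.3,-3],[0,0,0]],[0,[0.1,-0.3,-6],[0,0,0]],[0,[0.1,-0.3,-9],[0,0,0]],[0,[0.1,-0.3,-12],[0,0,0]],[0,[0.1,-0.3,-13.9],[0,0,0]],[0,[0.1,-0.3,-13.9],[0,0,0]],[255,[0.1,-0.3,-13.9],[0,0,0]],[255,[0.1,-0.3,-13.9],[0,0,0]],[255,[0.1,-0.3,-13.9],[0,0,0]],[255,[0.1,-0.3,-13.9],[0,0,0]]]' 60
python3 -m pendant '[[255,[0,0,0],[0,0,0]],[255,[0,0,0],[0,0,0]],[255,[0,0,0],[0,0,0]],[255,[0,0,0],[0,0,0]],[255,[0,0,0],[0,0,0]],[255,[0,0,0],[0,0,0]]]' 60
python3 - <<'E'
from cl import *
O=np.array([.517,-.0178]);A=np.radians(15.6)
o=get_obs(); print(bay(o["tcp_pos"][None],O,A).round(4),o["tcp_pos"],o["ft_force"],o["width"])
p=camera("scene"); cv2.imwrite("pics/scene4.png",cv2.resize(p["color"][130:300,180:340],None,fx=3,fy=3))
E
```

```text
time: 10.6
tcp_pos: [0.5604, -0.1707, 0.1057]
eef_rot: [0.604, 0.797, 0.0, 0.001]
ft_force: [0.9, 0.7, 0.1]
width: 0.454
grasp_force: 0.0
time: 11.1
tcp_pos: [0.5607, -0.1706, 0.1051]
eef_rot: [0.604, 0.797, 0.0, 0.001]
ft_force: [3.1, 1.3, 7.1]
width: 0.152
grasp_force: 60.0
[[ 0.001  -0.1589  0.1051]] [ 0.56070478 -0.17056775  0.10507056] [3.05323409 1.29831759 7.09820625] 0.15215947092964838
```

View pics/scene4.png

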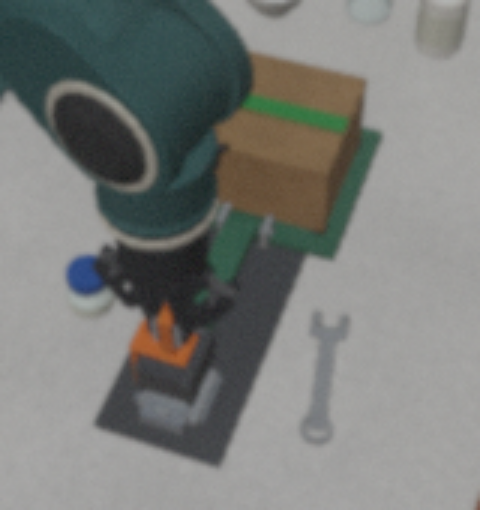

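The fingers hold the orange tab at about (165,325). The opening is 13 mm and the grip 60 N. Next, the pull along the bay's -x.

```bash
python3 -m pendant '[[255,[-0.3,-0.1,0],[0,0,0]],[255,[-0.6,-0.2,0],[0,0,0]],[255,[-0.9,-0.25,0],[0,0,0]],[255,[-1.2,-0.3,0],[0,0,0]],[255,[-1.5,-0.4,0],[0,0,0]],[255,[-1.8,-0.5,0],[0,0,0]],[255,[-1.85,-0.5,0],[0,0,0]],[255,[-1.85,-0.5,0],[0,0,0]],[255,[-1.85,-0.5,0],[0,0,0]],[255,[-1.85,-0.5,0],[0,0,0]]]'
python3 - <<'E'
from cl import *
from scipy.spatial.transform import Rotation as R
O=np.array([.517,-.0178]);A=np.radians(15.6)
o=get_obs(); b=bay(o["tcp_pos"][None],O,A)[0]; print(b.round(4),o["ft_force"],o["width"])
p=camera("scene");P,C=cloud(p); B=bay(P,O,A); bb,g,r=C.T
m=(r>150)&(g<130)&(bb<80)&(abs(B[:,1]+.16)<.05)&(abs(B[:,0])<.1)&(B[:,2]>.08)&(B[:,2]<.1);print(m.sum(),np.percentile(B[m,0],[2,50,98]))
ex=np.array([np.cos(A),np.sin(A),0]); ey=np.array([-np.sin(A),np.cos(A),0])
for th in np.linspace(0,.38,11)[1:]:
    y,z=b[1]-.03,b[2]-.045
    dy=y*np.cos(th)+z*np.sin(th)-y; dz=z*np.cos(th)-y*np.sin(th)-z
    print((100*(dy*ey+[0,0,dz])).round(2),(-np.degrees(th)*ex).round(1))
E
```

```text
time: 11.98
tcp_pos: [0.5427, -0.1755, 0.1051]
eef_rot: [0.604, 0.797, 0.001, 0.001]
ft_force: [8.6, 0.4, 3.4]
width: 0.157
grasp_force: 59.5
[-0.0176 -0.1588  0.1051] [8.5746896  0.42635536 3.42982019] 0.15655262523285002
85 [-0.05253957 -0.0338453  -0.0018504 ]
[-0.07  0.23  0.71] [-2.1 -0.6 -0. ]
[-0.14  0.49  1.42] [-4.2 -1.2 -0. ]
[-0.22  0.78  2.11] [-6.3 -1.8 -0. ]
[-0.3   1.09  2.79] [-8.4 -2.3 -0. ]
[-0.4   1.42  3.46] [-10.5  -2.9  -0. ]
[-0.5   1.78  4.11] [-12.6  -3.5  -0. ]
[-0.6   2.16  4.75] [-14.7  -4.1  -0. ]
[-0.72  2.57  5.38] [-16.8  -4.7  -0. ]
[-0.84  3.    5.98] [-18.9  -5.3  -0. ]
[-0.96  3.45  6.57] [-21.   -5.9  -0. ]
```

The latch is about 18.6 mm out, judging by the tool and the orange plate, and pulls back with 8 N. I'll start the lift gently and check the force.

```bash
python3 -m pendant '[[255,[-0.04,0.12,0.36],[-1,-0.3,0]],[255,[-0.07,0.23,0.71],[-2.1,-0.6,0]],[255,[-0.07,0.23,0.71],[-2.1,-0.6,0]]]'
```

```text
time: 12.28
tcp_pos: [0.5422, -0.173, 0.1127]
eef_rot: [0.604, 0.797, -0.011, 0.017]
ft_force: [9.1, 0.2, -1.7]
width: 0.156
grasp_force: 59.0
```

```bash
python3 -m pendant '[[255,[-0.07,0.26,0.71],[-2.1,-0.6,0]],[255,[-0.15,0.55,1.4],[-4.2,-1.2,0]],[255,[-0.23,0.86,2.08],[-6.3,-1.7,0]],[255,[-0.33,1.19,2.75],[-8.4,-2.3,0]],[255,[-0.43,1.55,3.4],[-10.5,-2.9,0]],[255,[-0.53,1.93,4.04],[-12.6,-3.5,0]],[255,[-0.65,2.34,4.67],[-14.7,-4.1,0]],[255,[-0.77,2.77,5.27],[-16.8,-4.7,0]],[255,[-0.89,3.22,5.86],[-18.9,-5.3,0]],[255,[-0.89,3.22,5.86],[-18.9,-5.3,0]]]'
python3 -m pendant '[[255,[0,0,0],[0,0,0]],[255,[0,0,0],[0,0,0]],[255,[0,0,0],[0,0,0]],[255,[0,0,0],[0,0,0]],[255,[0,0,0],[0,0,0]],[255,[0,0,0],[0,0,0]]]'
python3 - <<'E'
from cl import *
O=np.array([.517,-.0178]);A=np.radians(15.6)
o=get_obs(); print(bay(o["tcp_pos"][None],O,A).round(4),o["ft_force"],o["width"],o["qvel"].round(3))
for n in ("scene","side"):
    p=camera(n);P,C=cloud(p); B=bay(P,O,A); b,g,r=C.T
    m=(abs(B[:,0])<.015)&(B[:,1]>-.11)&(B[:,1]<.02)&(g>r+8)&(B[:,2]>.03); q=B[m]
    if m.sum()>10: k=np.polyfit(q[:,1],q[:,2],1); print(n,m.sum(),"bar slope angle",np.arctan(-k[0]))
    print([ (x["score"],bay(w(p,x["pixel"])[None],O,A).round(3)) for x in place_of("coupler",p)[:1]])
    if n=="scene": cv2.imwrite("pics/scene5.png",cv2.resize(p["color"][110:310,170:350],None,fx=3,fy=3))
    for t,a in (("u",.08),("o",.14)):
        k=(abs(B[:,1]-a)<.01)&(abs(B[:,0])<.06)&(abs(B[:,2]-.135)<.02)
        if k.any(): print(t,np.median(B[k,2]))
E
```

```text
time: 13.12
tcp_pos: [0.5336, -0.14, 0.1722]
eef_rot: [0.592, 0.783, -0.114, 0.154]
ft_force: [10.1, -3.9, 3.1]
width: 0.155
grasp_force: 59.6
time: 13.62
tcp_pos: [0.5331, -0.1413, 0.171]
eef_rot: [0.593, 0.782, -0.113, 0.152]
ft_force: [9.7, -2.9, 2.9]
width: 0.159
grasp_force: 59.7
[[-0.0176 -0.1233  0.171 ]] [ 9.72153476 -2.87289154  2.89166002] 0.1587354334596498 [ 0.    -0.001 -0.     0.     0.001 -0.001  0.001]
scene 699 bar slope angle 0.8343580484403933
[(0.94, array([[ 0.014, -0.164,  0.152]]))]
u 0.13389037230015094
o 0.13900710761979945
side 423 bar slope angle -1.3320041103873472
[(0.81, array([[-0.001, -0.104,  0.15 ]]))]
u 0.13422888020666346
o 0.1389313354430759
```

View pics/scene5.png

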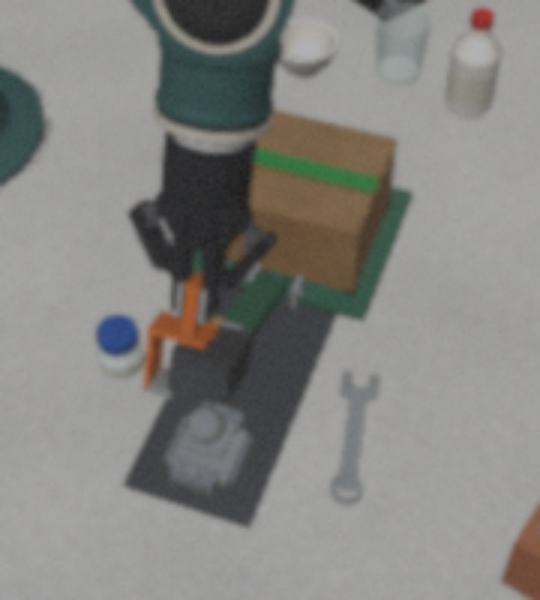

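The scene crop shows the ball clear at (208,425), with the coupler raised above it and held by the tab at (190,305). The flaps are still flat. I'll check the drawbar angle from the orange plate once more.

```bash
python3 - <<'E'
from cl import *
O=np.array([.517,-.0178]);A=np.radians(15.6)
for n in ("scene","side"):
    p=camera(n);P,C=cloud(p); B=bay(P,O,A); b,g,r=C.T
    m=(r>130)&(g<120)&(b<80)&(abs(B[:,0])<.08)&(B[:,1]<-.06)&(B[:,1]>-.22)&(B[:,2]>.14)&(B[:,2]<.175)
    q=B[m]; print(n,m.sum()); 
    if len(q)>5:
        print(np.median(q,0)); y,z=q[:,1]-.03,q[:,2]-.045
        R=np.hypot(y,z); phi=np.arctan2(z,-y); d=phi-np.arcsin(.047/R); print("angle",np.percentile(d,[10,50,90]).round(3))
    print("jar",np.round(P[(b>r+50)&(b>g+30)&(abs(B[:,0]+.12)<.05)&(abs(B[:,1]+.08)<.06)].mean(0),3))
o=get_obs(); print(o["tcp_pos"],o["ft_force"],o["time"])
E
```

```text
scene 129
[-0.03045975 -0.13787322  0.16209212]
angle [0.364 0.378 0.397]
jar [ 0.421 -0.137  0.055]
side 65
[-0.03786785 -0.12145158  0.15723719]
angle [0.364 0.384 0.405]
jar [ 0.417 -0.126  0.053]
[ 0.53315635 -0.14126886  0.17102795] [ 9.40673651 -2.92867389  3.08519085] 13.9167
```

The drawbar angle measures 0.38 rad, which is 70 mm of lift. It holds steady and the jar has not moved, so I'm handing in.

```bash
python3 -c "
from cell import *
print(hand_in())"
```

```text
the job is handed in; nothing more can be done
None
```

I folded both flaps flat (plain first, green-taped over it), pulled the latch, and swung the drawbar up to about 0.38 rad (coupler about 7 cm above its seat), with the gripper still holding it; handed in at about 14 s, verdict not shown. One flap press peaked at about 50 N at the wrist, through the fingertips.

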